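# Sort mixed-up components back into their own stock trays

### The arm

A 7-joint arm with a two-finger parallel gripper is mounted at the origin on the work surface. World frame = base frame: x ahead of the robot, y to its left, z up, the work surface at z = 0. Lengths are in m, angles in rad, forces in N, time in s.
With the tool pointing down it reaches from about 0.375 to 0.925 m from the base axis. Payload 3.1 kg.
Tool frame: the origin (TCP) lies at the very end of the fingers, on their centre line; the grasp point (between the pads) lies ctrl.hold_point_z behind it (ctrl.hold_point_z is the distance from the TCP to the grasp point, in m); z points along the fingers, x is the direction in which the jaws open and shut, and the axes are right-handed (so a half turn about z gives the same grasp; the last joint's range is limited). The gripper opens to 85 mm and grips with 20 to 120 N. Pads are 22 mm wide; open, the fingers measure 114 mm over their backs; the gripper's body (76 mm by 85 mm) begins 54 mm behind the grasp point. The pads swing forward as they close: fully open they stand 13 mm farther back than shut.
Start: joints at [1.01, 0.383, 0.044, 1.598, -0.018, 1.161, -0.05], TCP at [0.29, -0.582, 0.231] pointing down, gripper open.
Joint ranges: [-2.61, 2.61], [-0.41, 2.15], [-1.48, 1.57], [0, 2.5], [-1.57, 4.71], [0.05, 1.97], [-2.85, 2.85]. Speed limits (rad/s): [2.79, 2.79, 3.14, 3.14, 3.14, 3.14, 3.14].

### API

Orientations are given as [roll, pitch, yaw] about the fixed x, y, z axes, in that order (R = Rz(yaw) Ry(pitch) Rx(roll)).
In Python, from plant import state, snapshot, ctrl, spot_in, cut_out gives the robot as it stands.
- The arm moves only by the tool arm_command, never from a script. Its argument "increments" is a list of rows, each a list of 5 numbers: the shift along the tool's x, y, z in units of 25 mm (1.0 is 25 mm), then the turn about the tool's z in units of 6 degrees (1.0 is 6 degrees), then the gripper command: -1 is fully open, 1 is shut, values between are in proportion. A call has 1 to 20 rows; each row shifts and turns the commanded pose from where the row before left it, along the tool's axes as they then stand; what a row does not reach is not made up. A row lasts 1/12 s, in which the tool goes at most 41.7 mm and 7.16 degrees, less where a joint would pass 70% of its speed; a pose out of reach is approached as far as the arm can. A call is refused whole if a number of a shift passes 1 or a number of a turn 1, either way. A call with a gripper value outside its range is refused whole. The fingers move at their own pace and stop on an object; "squeeze" is the grip in N (left out, the last holds). Time passes only in rows, so rows that do not move let the fingers close. It gives the time, the measured TCP pose, the force and the opening at its end, in the units of the state.
- state(): the state, without advancing time (a new reading comes with each control period).
- snapshot(name): name is "scene" or "top"; returns a dict with "image" (420x560x3 uint8, blue, green, red), "mtx" (3x3 intrinsics, pixels), "camera_from_world" (4x4, takes a point from world to camera coordinates). Camera axes: x right, y up, looking along -z (the intrinsics and any distortion apply to the point x, -y, -z); pixel columns grow to the right and rows downward; lengths in m; the calibration is good to about 2 mm. A picture is of the moment at which its call begins. There is no depth.
- ctrl.hand_in(): hands the job in, once; it reports no verdict.
Trained networks look in a picture, given as the dict that the camera call returned (one of the last four; its "shot" number tells which), for a name from the list of things; names that differ only in an ending like _2 or _b are one class to them, and where a whole thing is asked for, a point or a joint stands for the part that bears it (a point fixed in the world has none). Each returns a list of dicts, best first, with "conf" (0 to 1); they miss things now and then, are a little off and sometimes report something else, mostly with a low value. They report only what shows in the picture. A call takes as long as a camera call. They do not tell look-alikes from the thing itself.
- spot_in(picture, query): "extent" ([left, top, right, bottom] as shares, 0 to 1, of the picture: columns of its width, rows of its height, round what is visible of it).
- cut_out(picture, query): "pixels" (420x560 bool, what is visible of it) and "extent" ([left, top, right, bottom] as shares, 0 to 1, of the picture: columns of its width, rows of its height, round what is visible of it).
The state is a dict: "clock": time; "joints": joint angles; "qvel": joint speeds; "joint_efforts": joint torques, N m; "tool_pos": TCP position; "orientation": TCP orientation; "force": force on the tool from outside, world axes, zero at the start; "torque": the same for the moment, N m; "gripper_width": finger opening in m.
Only numpy, scipy, OpenCV 4.12 (cv2) and the standard library are available. Lean on these libraries where they do the work, as an engineer would, in place of code of your own. Each camera call takes 0.05 s, during which the arm holds its last target.

### The job

In the front cell of each of the four component trays lies a part that belongs in another tray. Put every part upright into the front cell of the tray whose two rear cells hold the same kind, using the free rubber mat to set one aside while you swap them. Set the parts down rather than dropping them, and leave the spray can standing where it is.

Things in the scene. Friction and masses are not known exactly. Their poses are not given: they have to be found in the camera images.
- capacitor_mid (a point): the loose smooth grey upright can capacitor with two small metal screw terminals on its top: cylinder 36 mm in diameter, 60 mm tall, about 80 g. The point is its centre, half-way up (30 mm above its underside); z is up through its top. It starts upright in the front cell of a wrong tray, turned at most 0.4 rad from that tray.
- insulator_mid (a point): the loose white ceramic stand-off insulator with four rounded ribs: upright cylinder 38 mm in diameter over the ribs, 56 mm tall, about 90 g. The point is its centre, half-way up (28 mm above its underside); z is up through its top. It starts upright in the front cell of a wrong tray, turned at most 0.4 rad from that tray.
- heatsink_mid (a point): the loose bare aluminium heatsink, an extrusion standing on end with upright fins to both sides: 40 mm along its x, 36 mm along its y (fin tip to fin tip), 50 mm tall, about 95 g. The point is its centre, half-way up (25 mm above its underside); z is up through its top. It starts upright in the front cell of a wrong tray, turned at most 0.4 rad from that tray.
- transformer_mid (a point): the loose small mains transformer: dark laminated steel core 18 mm along its x, 48 mm along its y, through a white bobbin with copper winding (34 x 34 mm, up to 37 mm high); 43 mm tall overall, about 240 g. The point is its centre, half-way up (21.5 mm above its underside); z is up through its top. It starts upright in the front cell of a wrong tray, turned at most 0.4 rad from that tray.
- capacitor_cell (a point): centre of the floor (3 mm over the bench) of the front cell of the tray whose rear cells hold two fixed capacitors. Fixed black tray 204 x 70 mm, rim 15 mm over the bench; a row of three 64 mm square cells (3 mm walls, 67 mm apart) along its +x, away from the robot; the front cell is nearest the robot. Rear stock is like the loose part, up to 63 mm over the bench. Trays stand side by side about 125 mm apart.
- insulator_cell (a point): centre of the floor (3 mm over the bench) of the front cell of the tray whose rear cells hold two fixed insulators. Fixed black tray 204 x 70 mm, rim 15 mm over the bench; a row of three 64 mm square cells (3 mm walls, 67 mm apart) along its +x, away from the robot; the front cell is nearest the robot. Rear stock is like the loose part, up to 63 mm over the bench. Trays stand side by side about 125 mm apart.
- heatsink_cell (a point): centre of the floor (3 mm over the bench) of the front cell of the tray whose rear cells hold two fixed heatsinks. Fixed black tray 204 x 70 mm, rim 15 mm over the bench; a row of three 64 mm square cells (3 mm walls, 67 mm apart) along its +x, away from the robot; the front cell is nearest the robot. Rear stock is like the loose part, up to 63 mm over the bench. Trays stand side by side about 125 mm apart.
- transformer_cell (a point): centre of the floor (3 mm over the bench) of the front cell of the tray whose rear cells hold two fixed transformers. Fixed black tray 204 x 70 mm, rim 15 mm over the bench; a row of three 64 mm square cells (3 mm walls, 67 mm apart) along its +x, away from the robot; the front cell is nearest the robot. Rear stock is like the loose part, up to 63 mm over the bench. Trays stand side by side about 125 mm apart.
- mat_top (a point): a free, flat dark rubber mat, 130 mm (x) by 95 mm (y), 3 mm thick, fixed on the bench in the row of trays; handy for setting a part down meanwhile. Point: centre of its top, 3 mm above the bench.
- spray_can: a bystander: upright aluminium spray can with a white band and black nozzle, 53 mm in diameter, 155 mm tall, about 300 g. Origin: centre of its underside.
Things that resemble listed ones, but are neither listed nor needed, are in the scene too. Leave any purple or yellow look-alike of the part that bears capacitor_mid alone.

How it is judged:
At the end, for the whole second after the job is handed in: The capacitor, insulator, heatsink and transformer each stand in the front cell of their own tray: centre within 21 mm of the cell's centre, on the cell's floor (height within 4 mm), upright within 0.12 rad, at rest (below 0.02 m/s) and released (horizontal distance between capacitor_mid and capacitor_cell below 0.021 m and z of capacitor_mid in the frame of capacitor_cell between 0.026 and 0.034 m and angle between each of capacitor_mid, insulator_mid, heatsink_mid, transformer_mid's own z axis and vertical below 0.12 rad and linear speed of each of capacitor, insulator, heatsink, transformer below 0.02 m/s and contact force between the fingers and capacitor below 0.05 N and horizontal distance between insulator_mid and insulator_cell below 0.021 m and z of insulator_mid in the frame of insulator_cell between 0.024 and 0.032 m and contact force between the fingers and insulator below 0.05 N and horizontal distance between heatsink_mid and heatsink_cell below 0.021 m and z of heatsink_mid in the frame of heatsink_cell between 0.021 and 0.029 m and contact force between the fingers and heatsink below 0.05 N and horizontal distance between transformer_mid and transformer_cell below 0.021 m and z of transformer_mid in the frame of transformer_cell between 0.0175 and 0.0255 m and contact force between the fingers and transformer below 0.05 N); the robot touches nothing.
It fails at once if the capacitor is dropped (it moves faster than 0.8 m/s with no finger on it, a fall of about 35 mm) (linear speed of capacitor above 0.8 m/s and contact force between the fingers and capacitor below 0.05 N).
It fails at once if the insulator is dropped (it moves faster than 0.8 m/s with no finger on it, a fall of about 35 mm) (linear speed of insulator above 0.8 m/s and contact force between the fingers and insulator below 0.05 N).
It fails at once if the heatsink is dropped (it moves faster than 0.8 m/s with no finger on it, a fall of about 35 mm) (linear speed of heatsink above 0.8 m/s and contact force between the fingers and heatsink below 0.05 N).
It fails at once if the transformer is dropped (it moves faster than 0.8 m/s with no finger on it, a fall of about 35 mm) (linear speed of transformer above 0.8 m/s and contact force between the fingers and transformer below 0.05 N).
It fails at once if the spray can is knocked over or pushed more than 40 mm (distance of spray_can from where it was at the start of the episode above 0.04 m or angle between spray_can's own z axis and vertical above 0.4 rad).
It also fails if it takes over 128 s, if anything falls off the work surface, if the arm or the gripper's body presses on something with over 40 N, if the wrist force passes 120 N, or if a joint passes its speed limit or range.

## Working session

There is one attempt and no reset: what is moved stays moved. The work goes in short steps, Python scripts to look and compute and a tool call to move; the robot and the scene stay as the last step left them, time stands still between calls to the robot, and variables do not carry over. Pictures are saved under pics/ and viewed, and the job is handed in when it is done.

Besides the shell and the picture viewer there is one more tool, called after "Call:" as name([rows], argument=value, ...), one row to a line, values as JSON. arm_command: Moves the arm, as the interface text tells. Its arguments: {"type":"object","properties":{"increments":{"type":"array"},"squeeze":{"type":"number"}},"required":["increments"]}

```bash
ls; mkdir -p pics
python3 - <<'E'
from plant import state, snapshot, ctrl
import cv2
print(state()); print(ctrl.hold_point_z)
for n in("scene","top"):
    s=snapshot(n); cv2.imwrite(f"pics/{n}0.png",s["image"]); print(s["mtx"],s["camera_from_world"],s.keys())
E
```

```text
pics
{'clock': 0.0, 'joints': array([ 1.01020443,  0.38385088,  0.0437918 ,  1.59962378, -0.01795107,
        1.16123235, -0.0499033 ]), 'qvel': array([ 0.0004697 , -0.00013412, -0.00134369,  0.00060583, -0.00196322,
        0.00098601,  0.00104475]), 'joint_efforts': array([ 1.38840321e-06, -4.33459461e+01,  1.02450494e+00, -2.49513406e+01,
        1.04837414e-02,  1.12588325e-02,  6.65211033e-06]), 'tool_pos': array([ 0.28978281, -0.58073324,  0.22985319]), 'orientation': array([ 3.14150827e+00,  2.72179330e-03, -1.10791019e+00]), 'force': array([0.74619483, 0.61416999, 0.91703243]), 'torque': array([-0.01823985,  0.04995027, -0.04427774]), 'gripper_width': 0.085531617644347}
0.0187
[[448.78149591   0.         281.27800015]
 [  0.         448.78149591 208.69624204]
 [  0.           0.           1.        ]] [[-0.57523751  0.81787611  0.01343428  0.18172718]
 [-0.63950213 -0.45990084  0.61605864  0.32704722]
 [ 0.51003807  0.34578879  0.78758573 -1.35959799]
 [ 0.          0.          0.          1.        ]] dict_keys(['image', 'mtx', 'camera_from_world', 'shot'])
[[458.30583571   0.         283.8946457 ]
 [  0.         458.30583571 207.74852374]
 [  0.           0.           1.        ]] [[-1.36413398e-02 -9.99906897e-01  3.32045259e-04  1.10373601e-01]
 [ 9.82860432e-01 -1.33477235e-02  1.83867368e-01 -4.61177970e-01]
 [-1.83845817e-01  2.83455139e-03  9.82951006e-01 -1.11978823e+00]
 [ 0.00000000e+00  0.00000000e+00  0.00000000e+00  1.00000000e+00]] dict_keys(['image', 'mtx', 'camera_from_world', 'shot'])
```

View pics/scene0.png

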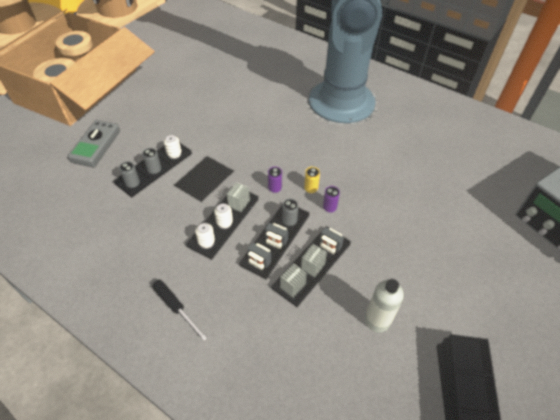

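View pics/top0.png

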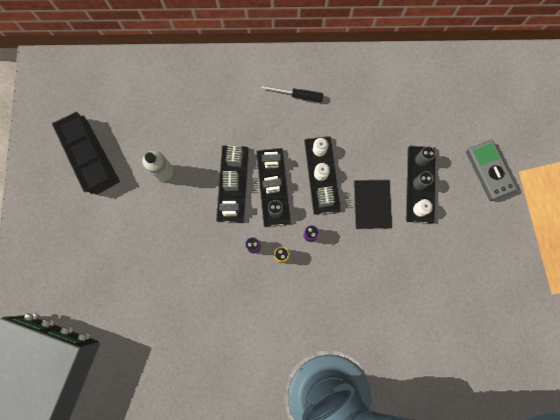

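```bash
cat > h.py <<'E'
from plant import state, snapshot, ctrl, spot_in, cut_out
import numpy as np, cv2
def proj(s,P):
    P=np.atleast_2d(P); c=s["camera_from_world"]; q=P@c[:3,:3].T+c[:3,3]
    q=q*[1,-1,-1]; u=q@s["mtx"].T; return u[:,:2]/u[:,2:]
def back(s,px,z):
    px=np.atleast_2d(px); d=np.c_[px,np.ones(len(px))]@np.linalg.inv(s["mtx"]).T*[1,-1,-1]
    c=s["camera_from_world"];R=c[:3,:3].T; o=-R@c[:3,3]; d=d@R.T
    return o+d*((z-o[2])/d[:,2])[:,None]
E
python3 - <<'E'
from h import *
s={n:snapshot(n) for n in("scene","top")}
H=dict(capacitor=60,insulator=56,heatsink=50,transformer=43)
for n in s:
  for k in H:
    for r in cut_out(s[n],k+"_mid"):
        m=r["pixels"]; v,u=np.nonzero(m)
        c=np.array([u.mean(),v.mean()])
        print(n,k,round(r["conf"],2),c.round(1),m.sum(),back(s[n],c,.003+H[k]/2000)[0].round(3))
for k in("mat_top","spray_can"):
    for r in spot_in(s["top"],k): print(k,r)
cv2.imwrite("pics/topz.png",cv2.resize(s["top"]["image"][125:265,200:450],None,fx=3.2,fy=3.2,interpolation=cv2.INTER_CUBIC))
# trays: black blobs
g=s["top"]["image"].max(2); m=(g<45).astype(np.uint8)
n,l,st,ce=cv2.connectedComponentsWithStats(m)
for i in range(1,n):
    if st[i,4]>600:
        r=cv2.minAreaRect(np.argwhere(l==i)[:,::-1].astype(np.float32)); b=cv2.boxPoints(r)
        print(st[i],r, back(s["top"],b,.012)[:,:2].round(3).tolist())
E
```

```text
scene capacitor 0.92 [331.  198.5] 363 [0.372 0.185 0.033]
scene capacitor 0.84 [274.8 178.7] 317 [0.399 0.038 0.033]
scene capacitor 0.83 [311.3 179.9] 300 [0.349 0.114 0.033]
scene capacitor 0.7 [289.6 210.8] 317 [0.461 0.125 0.033]
scene capacitor 0.7 [272.  243.5] 2232 [0.56  0.145 0.033]
scene insulator 0.54 [172.4 146.2] 308 [ 0.462 -0.249  0.031]
scene heatsink 0.9 [238.3 196.6] 459 [ 0.494 -0.002  0.028]
scene heatsink 0.59 [204.3 178.1] 1473 [ 0.497 -0.109  0.028]
scene transformer 0.85 [331.2 239.8] 479 [0.469 0.245 0.024]
top capacitor 0.69 [252.4 244.5] 155 [0.371 0.185 0.033]
top capacitor 0.61 [309.7 233.1] 174 [0.398 0.04  0.033]
top capacitor 0.49 [280.8 253.9] 159 [0.347 0.113 0.033]
top capacitor 0.45 [274.3 208.3] 209 [0.463 0.129 0.033]
top insulator 0.78 [422.2 207.3] 225 [ 0.461 -0.25   0.031]
top insulator 0.67 [419.9 181.3] 1910 [ 0.53  -0.249  0.031]
top heatsink 0.86 [324.5 196.5] 301 [ 0.494 -0.001  0.028]
top transformer 0.83 [228.7 207.6] 282 [0.468 0.246 0.024]
mat_top {'extent': [0.6288, 0.4331, 0.7023, 0.5433], 'conf': 0.79}
mat_top {'extent': [0.3859,
[... 503 characters left out ...]
31  76 933] ((232.37326049804688, 184.02545166015625), (25.91710090637207, 75.46116638183594), 3.900493860244751) [[0.436, 0.278], [0.64, 0.267], [0.634, 0.198], [0.431, 0.211]]
[ 407  147   28   76 1131] ((420.7733459472656, 184.38577270507812), (26.90909194946289, 74.8105239868164), 1.5481576919555664) [[0.428, -0.213], [0.63, -0.231], [0.627, -0.302], [0.425, -0.282]]
[ 257  149   33   77 1062] ((273.21612548828125, 187.03768920898438), (74.85291290283203, 25.704320907592773), 83.94580841064453) [[0.623, 0.175], [0.629, 0.107], [0.428, 0.089], [0.422, 0.155]]
[ 355  181   36   47 1520] ((372.5, 204.0), (46.0, 35.0), 90.0) [[0.538, -0.084], [0.536, -0.176], [0.414, -0.17], [0.415, -0.079]]
```

View pics/topz.png

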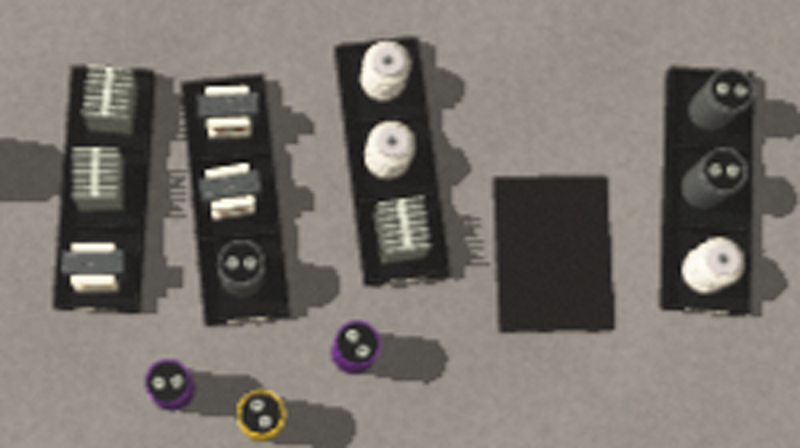

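Run:
```python
from h import *
T=dict(H=(.468,.242,-.056),T=(.459,.125,.094),I=(.4895,-.005,.094),C=(.461,-.2505,-.06))
for n,(a,b,c,d),f in(("top",(125,265,200,450),3.2),("scene",(120,310,100,370),2.9)):
    s=snapshot(n); im=cv2.resize(s["image"],None,fx=f,fy=f,interpolation=cv2.INTER_CUBIC)
    for x,y,t in T.values():
        R=np.array([[np.cos(t),-np.sin(t)],[np.sin(t),np.cos(t)]])
        for z in(.015,):
            for q in([(-.035,-.035),(.169,-.035),(.169,.035),(-.035,.035)],[(.032,-.035),(.032,.035)]):
                w=np.array(q)@R.T+[x,y]; p=proj(s,np.c_[w,np.full(len(w),z)])
                cv2.polylines(im,[((p+.5)*f).astype(int)],True,(0,255,0),1)
    p=proj(s,[[.476+i*.065,-.127+j*.0475,.003] for i,j in((1,1),(1,-1),(-1,-1),(-1,1))])
    cv2.polylines(im,[((p+.5)*f).astype(int)],True,(0,255,255),1)
    cv2.imwrite(f"pics/ov_{n}.png",im[int(a*f):int(b*f),int(c*f):int(d*f)])
```

```text
(no output)
```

View pics/ov_top.png

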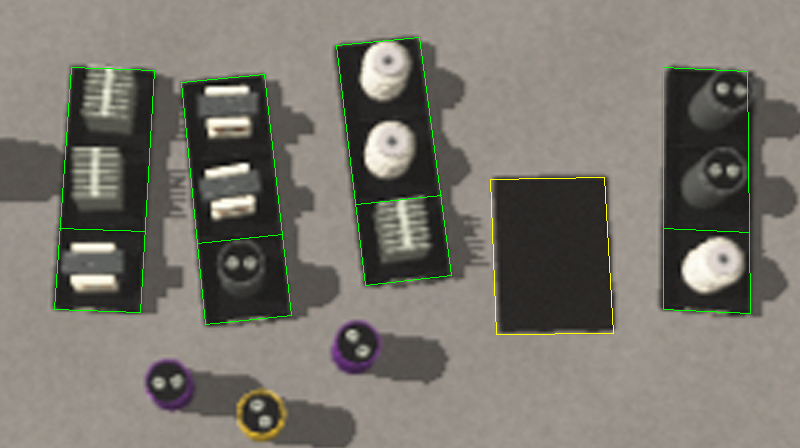

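View pics/ov_scene.png

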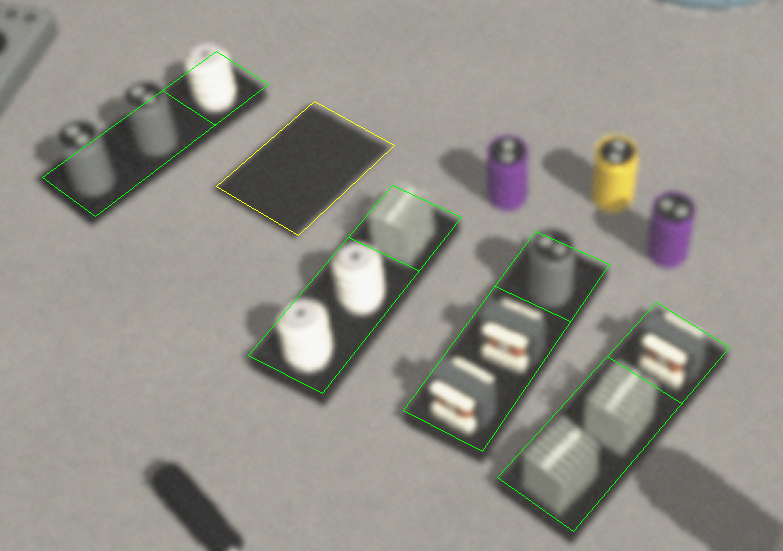

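Call:
arm_command([
  [0,0,0,0.884,-1],
  [0,0,0,0.884,-1],
  [0,0,0,0.884,-1],
  [0,0,0,0.884,-1],
  [0,0,0,0.884,-1],
  [-0.947,-0.489,0,0,-1],
  [-0.947,-0.489,0,0,-1],
  [-0.947,-0.489,0,0,-1],
  [-0.947,-0.489,0,0,-1],
  [-0.947,-0.489,0,0,-1],
  [-0.947,-0.489,0,0,-1],
  [-0.947,-0.489,0,0,-1],
  [-0.947,-0.489,0,0,-1],
  [-0.947,-0.489,0,0,-1],
  [-0.947,-0.489,0,0,-1],
  [-0.947,-0.489,0,0,-1],
  [-0.947,-0.489,0,0,-1],
  [-0.947,-0.489,0,0,-1],
  [-0.947,-0.489,0,0,-1],
  [0,0,0,0,-1],
], squeeze=50)

```text
clock: 2.47
tool_pos: [0.465, -0.2432, 0.2317]
orientation: [-3.139, 0.003, -1.561]
force: [0.8, 1.3, -0.9]
gripper_width: 0.0853
```

Call:
arm_command([
  [0.24,0.16,0.5,0.1,-1],
  [0,0,1,0,-1],
  [0,0,1,0,-1],
  [0,0,1,0,-1],
  [0,0,1,0,-1],
  [0,0,0,0,-1],
  [0,0,0,0,-1],
])

```text
clock: 3.05
tool_pos: [0.4559, -0.256, 0.1177]
orientation: [3.138, 0.001, -1.582]
force: [1.3, -0.0, 0.8]
gripper_width: 0.0854
```

Run:
```python
from h import *
print(state()["tool_pos"])
s=snapshot("top"); cv2.imwrite("pics/a1.png",cv2.resize(s["image"][120:260,320:500],None,fx=3,fy=3))
s=snapshot("scene"); cv2.imwrite("pics/a1s.png",cv2.resize(s["image"][40:260,60:360],None,fx=2.4,fy=2.4))
```

```text
[ 0.45594662 -0.25604306  0.11771177]
```

View pics/a1s.png

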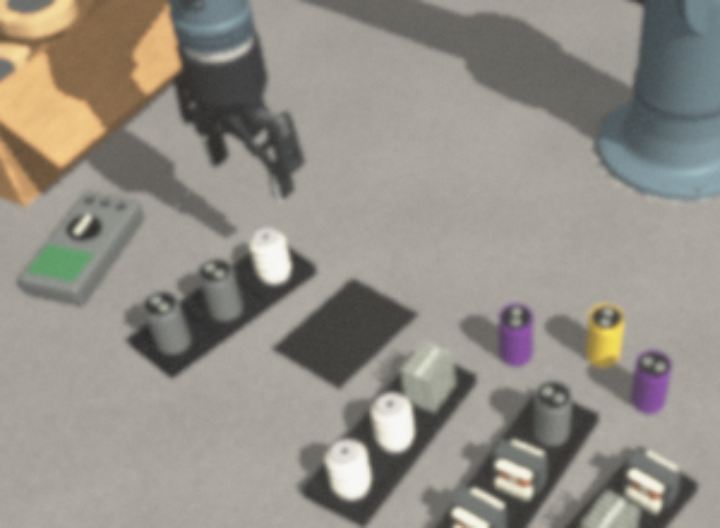

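Run:
```python
from h import *
s=snapshot("scene");print(proj(s,[[.456,-.256,.118],[.456,-.256,.2],[.461,-.25,.06]]),state()["tool_pos"],state()["orientation"])
cv2.imwrite("pics/a2s.png",cv2.resize(s["image"][40:260,60:360],None,fx=2.4,fy=2.4))
s=snapshot("top"); cv2.imwrite("pics/a2.png",cv2.resize(s["image"][120:320,300:520],None,fx=2.6,fy=2.6));print(proj(s,[[.456,-.256,.118],[.456,-.256,.2]]))
```

```text
[[165.99630546 118.40333862]
 [159.42676254  91.46418643]
 [170.54635045 137.66659129]] [ 0.45893534 -0.25717524  0.12082281] [-3.13809322e+00 -1.72468552e-03 -1.58156073e+00]
[[435.56084271 202.6449207 ]
 [447.70372069 195.37998299]]
```

View pics/a2s.png

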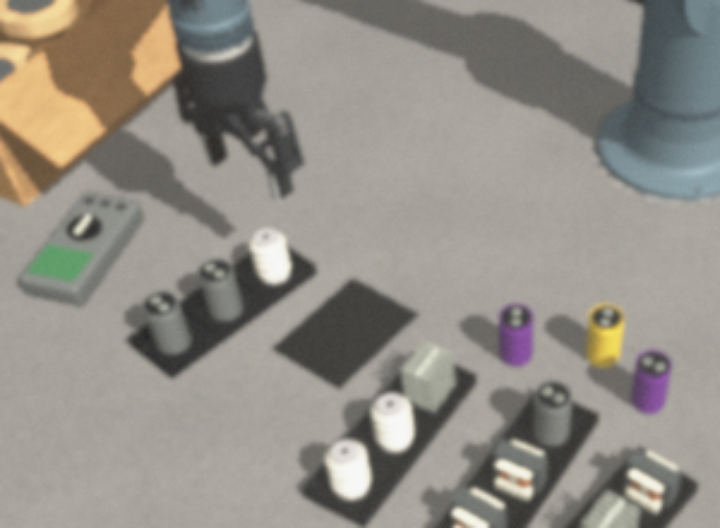

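View pics/a2.png

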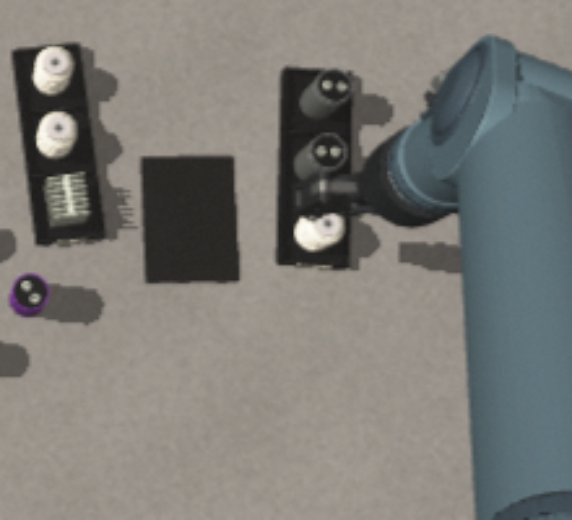

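Call:
arm_command([
  [-0.28,-0.14,0.38,0,-1],
  [0,0,0.7,0,-1],
  [0,0,0.7,0,-1],
  [0,0,0.7,0,-1],
  [0,0,0.7,0,-1],
  [0,0,0.7,0,-1],
  [0,0,0,0,-1],
  [0,0,0,0,-1],
  [0,0,0,0,1],
  [0,0,0,0,1],
  [0,0,0,0,1],
  [0,0,0,0,1],
  [0,0,0,0,1],
  [0,0,0,0,1],
  [0,0,0,0,1],
  [0,0,0,0,1],
])

```text
clock: 4.58
tool_pos: [0.4621, -0.2498, 0.023]
orientation: [-3.139, -0.001, -1.581]
force: [-0.1, -0.3, 5.9]
gripper_width: 0.0371
```

Call:
arm_command([
  [0,0,-0.4,0,1],
  [0,0,-0.8,0,1],
  [0,0,-1,0,1],
  [0,0,-1,0,1],
  [-0.6,-0.08,0,0,1],
  [-0.82,-0.12,0,0,1],
  [-0.82,-0.12,0,0,1],
  [-0.82,-0.12,0,0,1],
  [-0.82,-0.1,0,0,1],
  [-0.6,-0.1,0,0,1],
  [-0.4,0,0,0,1],
  [0,0,0,0,1],
  [0,0,0,0,1],
  [0,0,0,0,1],
])

```text
clock: 5.75
tool_pos: [0.4778, -0.1288, 0.1018]
orientation: [3.141, -0.001, -1.583]
force: [-0.1, -0.5, -0.3]
gripper_width: 0.0372
```

Run:
```python
from h import *
s=snapshot("scene");a=s["image"][60:240,80:320]
t=snapshot("top"); b=t["image"][120:300,300:540]
print(state()["tool_pos"],state()["gripper_width"],state()["force"])
cv2.imwrite("pics/b1.png",cv2.resize(np.hstack([a,b]),None,fx=1.66,fy=1.66))
```

```text
[ 0.47781201 -0.12903304  0.10173783] 0.03702386995879404 [-0.38521384 -0.23596469 -0.97627313]
```

View pics/b1.png

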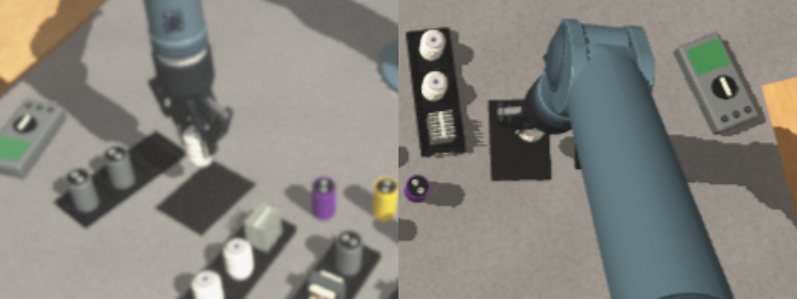

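Call:
arm_command([
  [0,0,0.8,0,1],
  [0,0,0.8,0,1],
  [0,0,0.8,0,1],
  [0,0,0.4,0,1],
  [0,0,0.25,0,1],
  [0,0,0.1,0,1],
  [0,0,0,0,1],
  [0,0,0,0,1],
  [0,0,0,0,0.4],
  [0,0,0,0,-0.2],
  [0,0,0,0,-0.6],
  [0,0,0,0,-1],
  [0,0,0,0,-1],
  [0,0,0,0,-1],
  [0,0,0,0,-1],
])

```text
clock: 7.1
tool_pos: [0.4783, -0.1274, 0.0231]
orientation: [-3.141, -0.0, -1.581]
force: [1.1, -0.3, 0.1]
gripper_width: 0.0854
```

Call:
arm_command([
  [0,0,-0.5,0,-1],
  [0,0,-0.8,0,-1],
  [0,0,-0.9,0,-1],
  [0,0,-1,0,-1],
  [-0.855,0.06,0,0,-1],
  [-0.855,0.06,0,0,-1],
  [-0.855,0.06,0,0,-1],
  [-0.855,0.06,0,0,-1],
  [-0.855,0.06,0,0,-1],
  [-0.855,0.06,0,0,-1],
  [-0.855,0.06,0,0,-1],
  [-0.855,0.06,0,0,-1],
  [-0.855,0.06,0,0,-1],
  [-0.855,0.06,0,0,-1],
  [-0.855,0.06,0,0,-1],
  [-0.855,0.06,0,0,-1],
  [0,0,0,0,-1],
  [0,0,0,0,-1],
  [0,0,0,0,-1],
])

```text
clock: 8.68
tool_pos: [0.4628, 0.1284, 0.1029]
orientation: [3.141, -0.001, -1.582]
force: [0.8, 0.1, -0.3]
gripper_width: 0.0852
```

Run:
```python
from h import *
s=snapshot("scene");a=s["image"][80:260,120:360]
t=snapshot("top"); b=t["image"][120:300,210:450]
for n,z in((s,.031),(t,.031)):
    for r in cut_out(n,"insulator_mid"):
        v,u=np.nonzero(r["pixels"]); print(r["conf"],len(u),back(n,[u.mean(),v.mean()],z)[0])
print(state()["tool_pos"],state()["gripper_width"],state()["orientation"])
cv2.imwrite("pics/b2.png",cv2.resize(np.hstack([a,b]),None,fx=1.66,fy=1.66))
```

```text
0.65 316 [ 0.47926313 -0.1263424   0.031     ]
0.73 207 [ 0.47848076 -0.12604681  0.031     ]
0.36 714 [0.57966108 0.43056173 0.031     ]
[0.46301585 0.12774929 0.10289019] 0.08552095611034846 [ 3.14132542e+00 -6.79548364e-04 -1.58375408e+00]
```

View pics/b2.png

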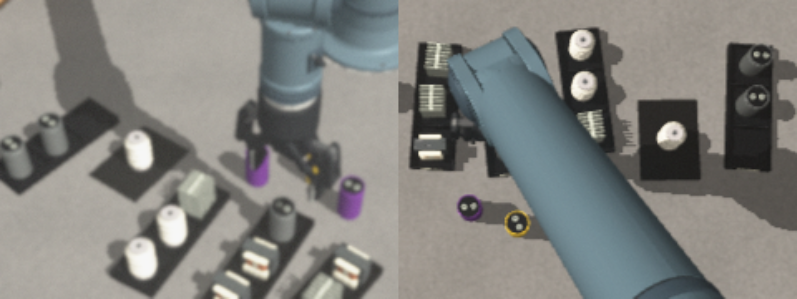

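Call:
arm_command([
  [0,0,0.7,0,-1],
  [0,0,0.8,0,-1],
  [0,0,0.8,0,-1],
  [0,0,0.5,0,-1],
  [0,0,0.3,0,-1],
  [0,0,0,0,-1],
  [0,0,0,0,-1],
  [0,0,0,0,1],
  [0,0,0,0,1],
  [0,0,0,0,1],
  [0,0,0,0,1],
  [0,0,0,0,1],
  [0,0,0,0,1],
  [0,0,0,0,1],
  [0,0,-0.4,0,1],
  [0,0,-0.8,0,1],
  [0,0,-0.8,0,1],
  [0,0,-0.8,0,1],
  [0,0,-0.8,0,1],
  [0,0,0,0,1],
])

```text
clock: 10.55
tool_pos: [0.4657, 0.1304, 0.1195]
orientation: [-3.134, 0.002, -1.581]
force: [1.4, -0.0, -0.1]
gripper_width: 0.0349
```

Call:
arm_command([
  [0.5,0,0,0,1],
  [0.84,0,0,0,1],
  [0.9,0,0,0,1],
  [0.9,-0.1,0,0,1],
  [0.9,0,0,0,1],
  [0.9,0,0,0,1],
  [0.9,0,0,0,1],
  [0.9,0,0,0,1],
  [0.9,0,0,0,1],
  [0.9,0,0,0,1],
  [0.9,0,0,0,1],
  [0.9,0,0,0,1],
  [0.9,0,0,0,1],
  [0.9,0,0,0,1],
  [0.9,0,0,0,1],
  [0.9,0,0,0,1],
  [0.7,0,0,0,1],
  [0.5,0,0,0,1],
  [0,0,0,0,1],
  [0,0,0,0,1],
])

```text
clock: 12.22
tool_pos: [0.4608, -0.2489, 0.1148]
orientation: [3.14, 0.001, -1.583]
force: [0.5, 1.4, -0.6]
gripper_width: 0.0349
```

Run:
```python
from h import *
s=snapshot("scene");a=s["image"][40:220,80:320]
t=snapshot("top"); b=t["image"][120:300,300:540]
print(state()["tool_pos"],state()["gripper_width"],state()["force"])
cv2.imwrite("pics/c1.png",cv2.resize(np.hstack([a,b]),None,fx=1.66,fy=1.66))
```

```text
[ 0.46138521 -0.24725187  0.11503453] 0.034707280348396694 [-1.20669751  0.41865615 -1.03975081]
```

View pics/c1.png

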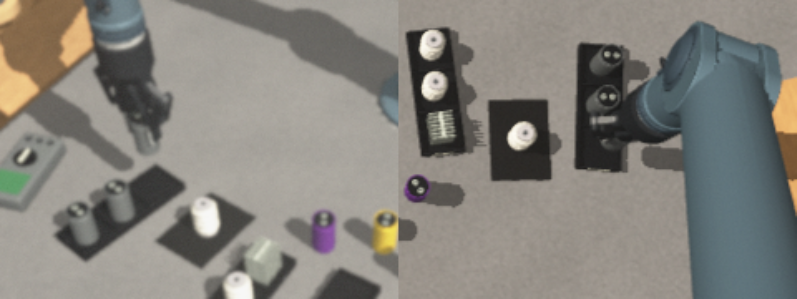

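Call:
arm_command([
  [0.08,0,0.5,0,1],
  [0,0,0.8,0,1],
  [0,0,0.8,0,1],
  [0,0,0.7,0,1],
  [0,0,0.4,0,1],
  [0,0,0.25,0,1],
  [0,0,0.1,0,1],
  [0,0,0,0,1],
  [0,0,0,0,1],
  [0,0,0,0,0.4],
  [0,0,0,0,-0.2],
  [0,0,0,0,-0.6],
  [0,0,0,0,-1],
  [0,0,0,0,-1],
  [0,0,0,0,-1],
  [0,0,-0.5,0,-1],
  [0,0,-0.9,0,-1],
  [0,0,-0.9,0,-1],
  [0,0,-0.9,0,-1],
  [0,0,0,0,-1],
])

```text
clock: 13.98
tool_pos: [0.4653, -0.2531, 0.1125]
orientation: [-3.132, -0.004, -1.582]
force: [0.9, -0.4, -0.3]
gripper_width: 0.0854
```

Call:
arm_command([
  [-0.9,0,0,0,-1],
  [-1,0,0,0,-1],
  [-1,0,0,0,-1],
  [-1,0,0,0,-1],
  [-1,0,0,0,-1],
  [-1,0,0,0,-1],
  [-1,0,0,0,-1],
  [-1,0,0,0,-1],
  [-1,0,0,0,-1],
  [-1,0,0,0,-1],
  [-1,0,0,0,-1],
  [-1,0,0,0,-1],
  [-1,0,0,0,-1],
  [-1,0,0,0,-1],
  [-1,0,0,0,-1],
  [-1,0,0,0,-1],
  [-1,0,0,0,-1],
  [-1,0,0,0,-1],
  [-1,-0.06,0,0,-1],
  [-0.94,0,0,-0.1,-1],
])

```text
clock: 15.65
tool_pos: [0.4681, 0.2461, 0.1071]
orientation: [-3.141, 0.0, -1.57]
force: [-0.0, -0.6, -0.7]
gripper_width: 0.0853
```

Call:
arm_command([
  [0,0,0,0,-1],
  [0,0,0,0,-1],
  [0,0,0,0,-1],
])

```text
clock: 15.9
tool_pos: [0.468, 0.2438, 0.1066]
orientation: [3.141, -0.001, -1.571]
force: [-0.7, -0.2, 0.8]
gripper_width: 0.085
```

Run:
```python
from h import *
s=snapshot("scene");a=s["image"][60:240,80:320]; a2=s["image"][130:310,200:440]
t=snapshot("top"); b=t["image"][120:300,300:540]
print(state()["tool_pos"],state()["orientation"])
for n,z in((s,.033),(t,.033)):
    for r in cut_out(n,"capacitor_mid"):
        v,u=np.nonzero(r["pixels"]); print(r["conf"],len(u),back(n,[u.mean(),v.mean()],z)[0].round(3))
cv2.imwrite("pics/d1.png",cv2.resize(np.hstack([a,a2,b]),None,fx=1.1,fy=1.1))
```

```text
[0.46823645 0.242782   0.10656345] [ 3.14113900e+00 -1.48869587e-03 -1.57316253e+00]
0.66 59 [0.351 0.115 0.033]
0.65 275 [0.402 0.04  0.033]
0.56 315 [ 0.461 -0.253  0.033]
0.46 251 [0.387 0.19  0.033]
0.76 215 [ 0.462 -0.25   0.033]
0.53 1582 [ 0.472 -0.121  0.033]
```

View pics/d1.png

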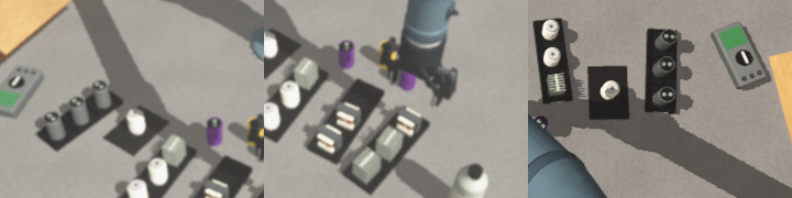

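Call:
arm_command([
  [-0.08,0,0.6,0,-1],
  [0,0,0.8,0,-1],
  [0,0,0.8,0,-1],
  [0,0,0.7,0,-1],
  [0,0,0.4,0,-1],
  [0,0,0.25,0,-1],
  [0,0,0,0,-1],
  [0,0,0,0,-1],
  [0,0,0,0,1],
  [0,0,0,0,1],
  [0,0,0,0,1],
  [0,0,0,0,1],
  [0,0,0,0,1],
  [0,0,0,0,1],
  [0,0,0,0,1],
], squeeze=70)

```text
clock: 17.35
tool_pos: [0.4693, 0.2473, 0.0193]
orientation: [-3.139, 0.001, -1.571]
force: [-1.2, 0.4, 6.1]
gripper_width: 0.047
```

Run:
```python
from h import *
s=snapshot("scene");a2=s["image"][170:310,230:430]
print(state()["tool_pos"],state()["orientation"],state()["force"])
cv2.imwrite("pics/d2.png",cv2.resize(a2,None,fx=3.5,fy=3.5))
```

```text
[0.46929521 0.24727407 0.019242  ] [-3.13940835e+00  8.04896026e-04 -1.57096071e+00] [-0.59908013 -0.83919006  6.9745865 ]
```

View pics/d2.png

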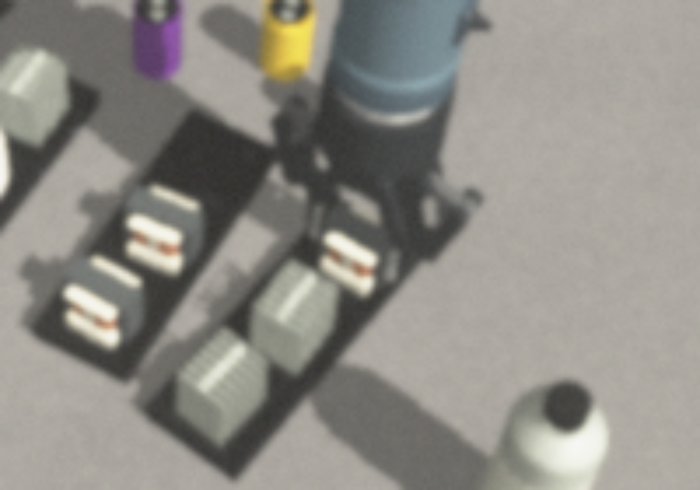

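Call:
arm_command([
  [0,0,-0.4,0,1],
  [0,0,-0.8,0,1],
  [0,0,-0.8,0,1],
  [0,0,-0.8,0,1],
  [0,0,-0.8,0,1],
  [0.5,0.05,0,0,1],
  [0.7,0.05,0,0,1],
  [0.8,0.1,0,0,1],
  [0.8,0.1,0,0,1],
  [0.8,0.1,0,0,1],
  [0.7,0,0,0,1],
  [0.56,0,0,0,1],
  [0,0,0,-0.5,1],
  [0,0,0,-0.4,1],
  [0,0,0,0,1],
  [0,0,0,0,1],
  [0,0,0,0,1],
])

```text
clock: 18.82
tool_pos: [0.4572, 0.1247, 0.1073]
orientation: [3.14, -0.0, -1.478]
force: [-0.8, -0.7, -2.1]
gripper_width: 0.0469
```

Run:
```python
from h import *
s=snapshot("scene");a2=s["image"][130:270,180:380]
print(state()["tool_pos"],state()["orientation"],state()["gripper_width"])
cv2.imwrite("pics/d3.png",cv2.resize(a2,None,fx=3,fy=3))
```

```text
[0.45746266 0.12499501 0.10748568] [ 3.14043118e+00 -2.16122399e-04 -1.47703686e+00] 0.046533662619194435
```

View pics/d3.png

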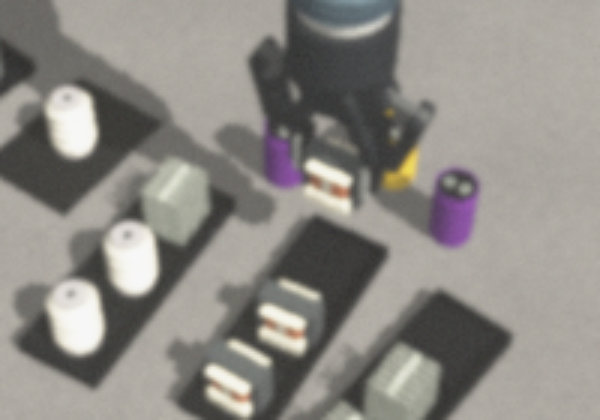

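Call:
arm_command([
  [0,-0.06,0.5,0,1],
  [0,0,0.8,0,1],
  [0,0,0.8,0,1],
  [0,0,0.7,0,1],
  [0,0,0.4,0,1],
  [0,0,0.25,0,1],
  [0,0,0.12,0,1],
  [0,0,0,0,1],
  [0,0,0,0,1],
  [0,0,0,0,0.4],
  [0,0,0,0,-0.2],
  [0,0,0,0,-0.6],
  [0,0,0,0,-1],
  [0,0,0,0,-1],
  [0,0,0,0,-1],
  [0,0,-0.5,0,-1],
  [0,0,-0.9,0,-1],
  [0,0,-0.9,0,-1],
  [0,0,-0.9,0,-1],
  [0,0,0,0,-1],
])

```text
clock: 20.53
tool_pos: [0.4633, 0.1266, 0.1031]
orientation: [-3.133, 0.001, -1.477]
force: [0.9, 0.4, 0.2]
gripper_width: 0.0849
```

Call:
arm_command([
  [0.57,0,0,0,-1],
  [0.9,-0.2,0,0,-1],
  [0.9,-0.2,0,0,-1],
  [0.9,-0.2,0,0,-1],
  [0.9,-0.2,0,0,-1],
  [0.6,-0.12,0,0,-1],
  [0.4,0,0,0,-1],
  [0,0,0,0,-1],
  [0,0,0,0,-1],
  [0,0,0,0,-1],
])

```text
clock: 21.37
tool_pos: [0.4941, 0.0004, 0.0985]
orientation: [3.141, 0.001, -1.475]
force: [-0.4, 0.6, -0.5]
gripper_width: 0.0853
```

Run:
```python
from h import *
s=snapshot("scene");a=s["image"][130:270,180:380]
t=snapshot("top");b=t["image"][130:270,200:400]
print(state()["tool_pos"],state()["orientation"],state()["gripper_width"])
for n in (s,t):
  for k,z in(("transformer",.0245),("heatsink",.028)):
    for r in cut_out(n,k+"_mid"):
        v,u=np.nonzero(r["pixels"]); print(k,r["conf"],len(u),back(n,[u.mean(),v.mean()],z)[0].round(3))
cv2.imwrite("pics/e1.png",cv2.resize(np.hstack([a,b]),None,fx=2,fy=2))
```

```text
[0.49429404 0.0006035  0.09868077] [ 3.14134695e+00  6.99522063e-04 -1.47387336e+00] 0.08546169150025852
transformer 0.91 429 [0.46  0.125 0.024]
heatsink 0.89 464 [ 0.493 -0.001  0.028]
transformer 0.61 269 [0.459 0.127 0.024]
heatsink 0.63 218 [ 0.487 -0.001  0.028]
```

View pics/e1.png

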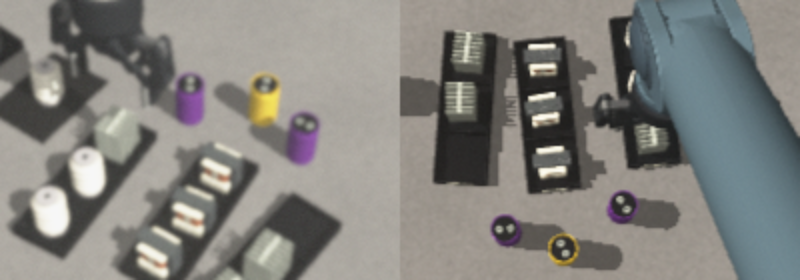

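Call:
arm_command([
  [0,0,0.6,0,-1],
  [0,0,0.8,0,-1],
  [0,0,0.8,0,-1],
  [0,0,0.6,0,-1],
  [0,0,0.32,0,-1],
  [0,0,0,0,-1],
  [0,0,0,0,-1],
  [0,0,0,0,1],
  [0,0,0,0,1],
  [0,0,0,0,1],
  [0,0,0,0,1],
  [0,0,0,0,1],
  [0,0,0,0,1],
  [0,0,0,0,1],
  [0,0,-0.4,0,1],
  [0,0,-0.8,0,1],
  [0,0,-0.8,0,1],
  [0,0,-0.8,0,1],
  [0,0,-0.8,0,1],
  [0,0,0,0,1],
], squeeze=50)

```text
clock: 23.33
tool_pos: [0.4975, -0.001, 0.1147]
orientation: [-3.134, -0.001, -1.477]
force: [0.3, 1.0, 0.0]
gripper_width: 0.035
```

Call:
arm_command([
  [-0.5,0,0,0,1],
  [-0.8,0,0,0,1],
  [-0.9,0,0,0,1],
  [-0.9,0.11,0,0,1],
  [-0.9,0,0,0,1],
  [-0.9,0,0,0,1],
  [-0.9,0,0,0,1],
  [-0.9,0,0,0,1],
  [-0.9,0,0,0,1],
  [-0.9,0,0,0,1],
  [-0.8,0,0,0,1],
  [-0.44,0,0,0,1],
  [0,0,0,0.7,1],
  [0,0,0,0.75,1],
  [0,0,0,0,1],
  [0,0,0,0,1],
  [0,0,0,0,1],
])

```text
clock: 24.75
tool_pos: [0.4688, 0.2402, 0.1103]
orientation: [3.141, -0.001, -1.628]
force: [0.5, 0.0, -0.8]
gripper_width: 0.0351
```

Run:
```python
from h import *
s=snapshot("scene");a=s["image"][150:330,250:450]
t=snapshot("top");b=t["image"][100:280,170:370]
print(state()["tool_pos"],state()["orientation"],state()["gripper_width"])
cv2.imwrite("pics/e2.png",cv2.resize(np.hstack([a,b]),None,fx=2,fy=2))
```

```text
[0.46899675 0.24043921 0.11056305] [ 3.14123215e+00 -3.73716642e-04 -1.62819981e+00] 0.03533045080102623
```

View pics/e2.png

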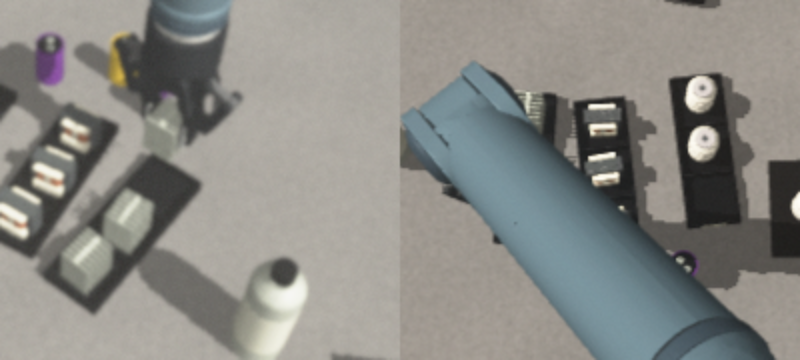

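Call:
arm_command([
  [-0.06,0,0.5,0,1],
  [0,0,0.8,0,1],
  [0,0,0.8,0,1],
  [0,0,0.7,0,1],
  [0,0,0.4,0,1],
  [0,0,0.25,0,1],
  [0,0,0.12,0,1],
  [0,0,0,0,1],
  [0,0,0,0,1],
  [0,0,0,0,0.4],
  [0,0,0,0,-0.2],
  [0,0,0,0,-0.6],
  [0,0,0,0,-1],
  [0,0,0,0,-1],
  [0,0,0,0,-1],
  [0,0,-0.5,0,-1],
  [0,0,-0.9,0,-1],
  [0,0,-0.9,0,-1],
  [0,0,-0.9,0,-1],
  [0,0,0,0,-1],
])

```text
clock: 26.52
tool_pos: [0.4727, 0.2448, 0.1071]
orientation: [-3.133, 0.005, -1.628]
force: [1.2, 1.3, 0.2]
gripper_width: 0.0854
```

Call:
arm_command([
  [0.9,-0.08,0,0,-1],
  [0.92,-0.08,0,0,-1],
  [0.92,-0.08,0,0,-1],
  [0.92,-0.08,0,0,-1],
  [0.92,-0.08,0,0,-1],
  [0.92,-0.08,0,0,-1],
  [0.92,-0.08,0,0,-1],
  [0.92,-0.08,0,0,-1],
  [0.92,-0.08,0,0,-1],
  [0.92,-0.08,0,0,-1],
  [0.92,-0.08,0,0,-1],
  [0.92,-0.08,0,0,-1],
  [0.92,-0.08,0,0,-1],
  [0.92,-0.08,0,0,-1],
  [0.92,-0.08,0,0,-1],
  [0.89,-0.04,0,0,-1],
  [0,0,0,0,-1],
  [0,0,0,0,-1],
  [0,0,0,0,-1],
])

```text
clock: 28.1
tool_pos: [0.4789, -0.1245, 0.1016]
orientation: [3.141, 0.001, -1.628]
force: [0.0, 0.1, -0.4]
gripper_width: 0.0854
```

Run:
```python
from h import *
s=snapshot("scene");a=s["image"][60:240,80:320];c=s["image"][130:310,230:430]
t=snapshot("top");b=t["image"][100:280,170:370]
print(state()["tool_pos"],state()["orientation"],state()["gripper_width"])
for n in (s,t):
  for k,z in(("insulator",.031),("heatsink",.028)):
    for r in cut_out(n,k+"_mid"):
        v,u=np.nonzero(r["pixels"]); print(k,r["conf"],len(u),back(n,[u.mean(),v.mean()],z)[0].round(3))
cv2.imwrite("pics/f1.png",cv2.resize(np.hstack([a,b,c]),None,fx=1.2,fy=1.2))
```

```text
[ 0.47901109 -0.12368379  0.10157209] [ 3.14149003e+00  7.85627992e-04 -1.62593554e+00] 0.08546856655754209
insulator 0.72 330 [ 0.477 -0.127  0.031]
insulator 0.68 181 [ 0.476 -0.127  0.031]
heatsink 0.62 291 [0.469 0.245 0.028]
```

View pics/f1.png

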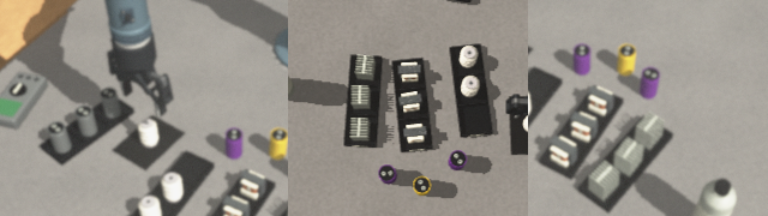

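Call:
arm_command([
  [0.04,0,0.6,0,-1],
  [0,0,0.8,0,-1],
  [0,0,0.8,0,-1],
  [0,0,0.6,0,-1],
  [0,0,0.38,0,-1],
  [0,0,0,0,-1],
  [0,0,0,0,-1],
  [0,0,0,0,1],
  [0,0,0,0,1],
  [0,0,0,0,1],
  [0,0,0,0,1],
  [0,0,0,0,1],
  [0,0,0,0,1],
  [0,0,0,0,1],
  [0,0,-0.4,0,1],
  [0,0,-0.8,0,1],
  [0,0,-0.8,0,1],
  [0,0,-0.8,0,1],
  [0,0,-0.8,0,1],
  [0,0,0,0,1],
])

```text
clock: 30.07
tool_pos: [0.4818, -0.127, 0.1161]
orientation: [-3.134, -0.001, -1.629]
force: [0.9, -0.3, -0.9]
gripper_width: 0.037
```

Call:
arm_command([
  [-0.5,0,0,0,1],
  [-0.8,-0.05,0,0,1],
  [-0.9,-0.05,0,0,1],
  [-0.9,-0.05,0,0,1],
  [-0.8,0,0,0,1],
  [-0.6,0,0,0,1],
  [-0.36,0,0,0,1],
  [0,0,0,0,1],
  [0,0,0,0,1],
  [0,0,0,0,1],
])

```text
clock: 30.9
tool_pos: [0.4892, -0.0068, 0.1117]
orientation: [3.141, -0.001, -1.63]
force: [-0.5, -0.3, -0.4]
gripper_width: 0.0369
```

Run:
```python
from h import *
s=snapshot("scene");a=s["image"][90:270,140:340]
t=snapshot("top");b=t["image"][100:280,250:450]
print(state()["tool_pos"],state()["orientation"],state()["gripper_width"])
cv2.imwrite("pics/f2.png",cv2.resize(np.hstack([a,b]),None,fx=2,fy=2))
```

```text
[ 0.48940688 -0.00703185  0.11182216] [ 3.14117115e+00 -6.92288765e-04 -1.63107170e+00] 0.03694713588816988
```

View pics/f2.png

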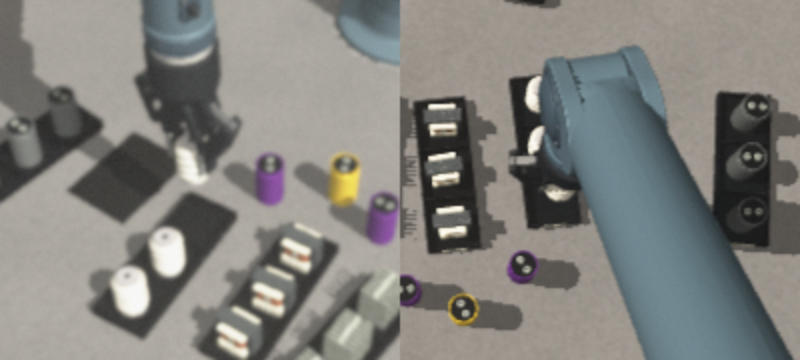

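Held upright over the cell; lower, release, rise.

Call:
arm_command([
  [-0.08,0,0.5,0,1],
  [0,0,0.8,0,1],
  [0,0,0.8,0,1],
  [0,0,0.7,0,1],
  [0,0,0.4,0,1],
  [0,0,0.25,0,1],
  [0,0,0.12,0,1],
  [0,0,0,0,1],
  [0,0,0,0,1],
  [0,0,0,0,0.4],
  [0,0,0,0,-0.2],
  [0,0,0,0,-0.6],
  [0,0,0,0,-1],
  [0,0,0,0,-1],
  [0,0,0,0,-1],
  [0,0,-0.5,0,-1],
  [0,0,-0.9,0,-1],
  [0,0,-0.9,0,-1],
  [0,0,-1,0,-1],
  [0,0,-1,0,-1],
])

```text
clock: 32.67
tool_pos: [0.4892, -0.0033, 0.1311]
orientation: [3.141, 0.0, -1.628]
force: [0.7, -0.5, 0.5]
gripper_width: 0.0852
```

Call:
arm_command([
  [0.9,0,-0.3,0,-1],
  [0.9,0,-0.3,0,-1],
  [0.9,0,-0.3,0,-1],
  [0.9,0,0,0,-1],
  [0.9,0,0,0,-1],
  [0.9,0,0,0,-1],
  [0.9,0,0,0,-1],
  [0.9,0,0,0,-1],
  [0.9,0,0,0,-1],
  [0.9,0,0,0,-1],
  [0.9,0,0,0,-1],
  [0.9,0,0,0,-1],
  [0.9,0,0,0,-1],
  [0.9,0,0,0,-1],
  [0.9,0,0,0,-1],
  [0.9,0,0,0,-1],
  [0,0,0,0,-1],
  [0,0,0,0,-1],
  [0,0,0,0,-1],
])

```text
clock: 34.25
tool_pos: [0.469, -0.3617, 0.1524]
orientation: [3.141, 0.001, -1.628]
force: [0.4, 1.1, -0.5]
gripper_width: 0.0854
```

Run:
```python
from h import *
s=snapshot("scene")
t=snapshot("top")
print(state()["tool_pos"],state()["clock"])
for n in (s,t):
  for k,z in(("insulator",.031),("heatsink",.028),("transformer",.0245),("capacitor",.033)):
    for r in cut_out(n,k+"_mid"):
        v,u=np.nonzero(r["pixels"]); print(k,r["conf"],len(u),back(n,[u.mean(),v.mean()],z)[0].round(3))
cv2.imwrite("pics/g1.png",cv2.resize(s["image"][100:340,60:440],None,fx=2,fy=2))
cv2.imwrite("pics/g2.png",cv2.resize(t["image"][110:280,130:450],None,fx=2.4,fy=2.4))
```

```text
[ 0.46953782 -0.36082272  0.15252981] 34.35
insulator 0.78 267 [ 0.489 -0.002  0.031]
heatsink 0.84 481 [0.468 0.244 0.028]
transformer 0.64 398 [0.461 0.127 0.024]
capacitor 0.88 343 [0.371 0.185 0.033]
capacitor 0.64 301 [ 0.459 -0.253  0.033]
capacitor 0.6 331 [0.347 0.114 0.033]
capacitor 0.32 2021 [0.564 0.147 0.033]
insulator 0.66 203 [ 0.49  -0.003  0.031]
heatsink 0.51 305 [0.47  0.244 0.028]
transformer 0.53 240 [0.46  0.125 0.024]
transformer 0.5 671 [0.581 0.432 0.024]
capacitor 0.62 192 [0.348 0.114 0.033]
capacitor 0.58 238 [ 0.463 -0.253  0.033]
capacitor 0.51 210 [ 0.489 -0.002  0.033]
capacitor 0.48 175 [0.37  0.184 0.033]
capacitor 0.46 206 [0.399 0.039 0.033]
```

View pics/g1.png

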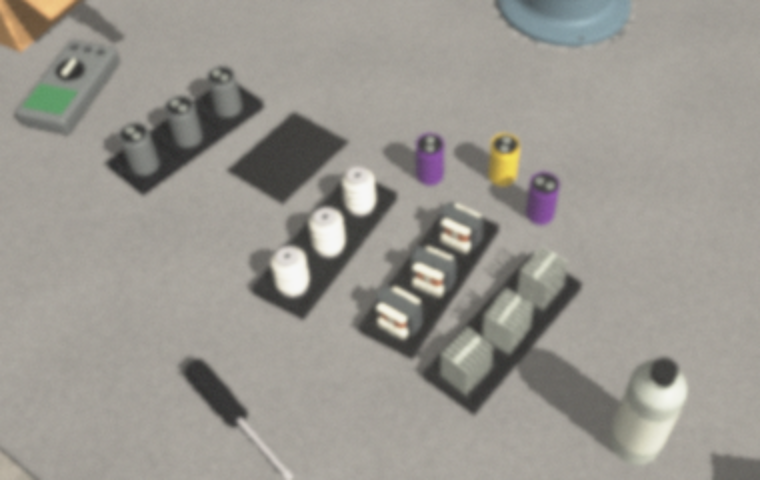

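View pics/g2.png

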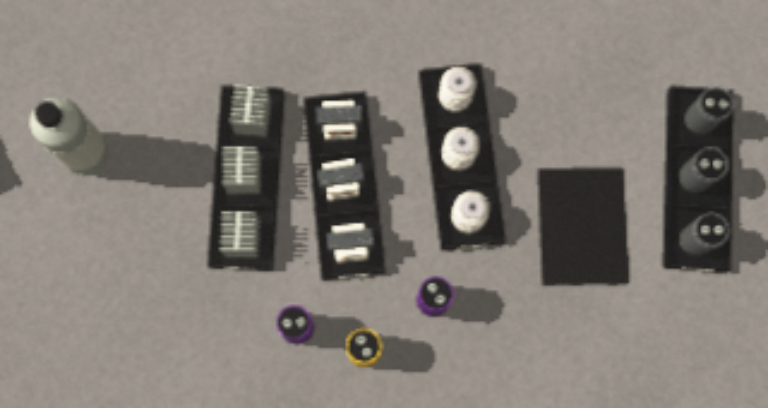

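All four parts stand upright in their own front cells, within about 5 mm of centre, and the robot is clear. I am handing in.

```bash
python3 -c "
from plant import ctrl
print(ctrl.hand_in())"
```

```text
the job is handed in; nothing more can be done
None
```

All four parts now stand in the front cell of their own tray, and I handed the job in at about 34 s of the 128 s allowed. I set the insulator aside on the mat, moved the capacitor, transformer and heatsink to their trays, then moved the insulator into its own. Each part was lowered to the floor before I released it.

- **Position:** In the last pictures from both cameras, every part stands upright and within about 4 mm of its cell's centre (the limit is 21 mm). The two views agreed to within about 4 mm.
- **Other things:** The spray can still stands, in the same place as far as the pictures show. The purple and yellow look-alikes were not touched. The gripper was open and clear of everything at hand-in.
- **Odd readings:** The networks gave a few low-confidence false hits, such as calling the placed insulator a capacitor. I ruled these out against the pictures. When I gripped the insulator and the transformer, the wrist showed a brief upward force of about 6–7 N, far below the limit.
- **Not measured:** I judged height on the cell floor and tilt by eye from the pictures. Hand-in gives no verdict, so I have no confirmation beyond these checks.

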